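# Shut and latch the peg drawer

### The job

The washer is about to spin and would shake the peg drawer open. Gently push the drawer of the wooden peg box fully shut, then push the latch lever beside the box over towards the front until it snaps across, so that its bar stands in front of the drawer. Only push with the fingers: do not lift the box out of its dock, and leave the other things on the worktop where they stand.

Things in the scene. Friction and masses are not known exactly. Their poses are not given: they have to be found in the camera images.
- dock: aluminium dock fixed to the worktop: 132 x 184 x 4 mm plate with side rails and back stop (tops 26 mm above the worktop) and a low front lip, holding the peg box. Origin on the worktop under the box's middle; -x points out of the drawer's front, towards the robot, +y to the left; the latch is on the right. The latch pivot is at x 0, y -91, z 54 mm in this frame; its bracket is 68 mm high
- peg_box: wooden box with one drawer, 110 x 150 x 62 mm without the knob, 0.6 kg, loose but held in the dock with 1.5 mm play. Origin at the centre of its underside, 4 mm above the worktop; its -x axis points out of the drawer's front, which stands 47 mm before the origin when shut
- peg_box_drawer (a joint): how far the drawer is pulled out, m: 0 fully shut, 0.055 fully out; starts 0.02 to 0.04 out. It slides along the box's x axis with about 0.6 N of friction and then comes to a firm stop
- drawer_knob (a point): the foremost point of the brass knob at the middle of the drawer's front; the knob is 14 mm wide and high, stands 17 mm out from the front, 35 mm above the worktop
- latch (a joint): angle of the latch lever, rad: 0 open (handle leaning 40 degrees backwards, away from the drawer's front), 0.70 handle upright = centre, 1.396 latched (handle leaning 40 degrees forwards). A spring drives it to either end: at the grip it resists with 2 N at first, 3.5 N at most, up to the centre, and snaps over by itself beyond it
- latch_grip (a point): middle of the black cross grip (15 mm thick, 41 mm long along the dock's y axis) at the end of the steel latch handle (9 mm thick), 80 mm from the pivot, outside the right side of the box. 115 mm above the worktop at either end of the swing, 134 mm when upright. Reach it from behind and push it towards the dock's front (-x)
- wax_pot: bystander: round low pot with a wooden lid, 62 mm across, 35 mm high; origin at the centre of its underside
- stain_dropper: bystander: small brown bottle with a black dropper, 33 mm across, 102 mm high; origin at the centre of its underside
- little_can: bystander: small open galvanised can, 67 mm across, 97 mm high; origin at the centre of its underside
- loose_peg: bystander: wooden clothes peg lying flat, 15 x 72 x 12 mm; origin at the centre of its underside
- latch_bar (a point): inner end of the latch bar (8 mm thick, 45 mm long along the dock's y axis) on a second arm of the same lever, 54 mm long and 55 degrees ahead of the handle. Above the box when open (106 mm over the worktop), in front of the drawer's upper right corner when latched (49 mm); a drawer that is not shut stops it
- wall_tap: fixed grey wall tap behind the sink, left of the dock: an arm of 239 mm from the wall towards the robot, 59 mm wide, to be kept clear of. Origin under its middle, 0.13 m above the worktop; its top is 111 mm higher

How it is judged:
By the outcome, as a careful person would: the job done as asked, in the order asked, and still so for the second after the job is handed in, with the robot touching nothing.
It also fails if it takes over 42 s, if anything falls off the work surface, if the arm or the gripper's body presses on something with over 40 N, if the wrist force passes 120 N, or if a joint passes its speed limit or range.

### The arm

A 6-joint arm with a two-finger parallel gripper is mounted at the origin on a cart in front of the work surface, level with it; the furniture and walls round the work are solid. World frame = base frame: x ahead of the robot, y to its left, z up, the work surface at z = 0. Lengths are in m, angles in rad, forces in N, time in s.
With the tool pointing down it reaches from about 0.375 to 0.925 m from the base axis. Payload 5.7 kg.
Tool frame: the origin (TCP) lies at the very end of the fingers, on their centre line; the grasp point (between the pads) lies 19 mm behind it (arm.hold_point_z is the z of the grasp point in the tool frame, in m); z points along the fingers, y is the line along which they close (so a half turn about z gives the same grasp; the last joint's range is limited). The gripper opens to 85 mm and grips with 20 to 120 N. Pads are 22 mm wide; open, the fingers measure 114 mm over their backs; the gripper's body (76 mm by 85 mm) begins 54 mm behind the grasp point. The pads swing forward as they close: fully open they stand 13 mm farther back than shut.
Start: joints at [1.053, 0.359, 1.51, -0, 1.272, -0.115], TCP at [0.235, 0.552, 0.231] pointing down, gripper open.
Joint ranges: [-2.97, 2.97], [-1.01, 2.36], [0.21, 2.38], [-0.96, 4.11], [0.2, 2.71], [-2.98, 2.98]. Speed limits (rad/s): [2.39, 2.39, 3.14, 3.14, 3.14, 3.14].

### API

Orientations are given as a rotation vector (axis times angle).
In Python, from rig import arm gives the robot as it stands. The module is installed in compiled form; this text tells all that it offers.
- The arm moves only by the shell command python3 -m jog 'ROWS'. ROWS is JSON, a list of rows, each a list of 7 numbers: the shift along the tool's x, y, z scaled (see below), then the turn, a rotation vector about the tool's x, y, z scaled (see below), then the closure, from -1 (fully open) to 1 (shut), so that 0 is half open. A call has 1 to 5 rows; each row is the pose to reach, as a shift and turn from the pose commanded when the call began, along the tool's axes at that moment; what a row does not reach only later rows make up. The controller multiplies each number of a shift by 200 mm and each number of a turn by 1.5 rad. A row lasts 1/8 s, in which the tool goes at most 62.5 mm and 10.7 degrees, less where a joint would pass 70% of its speed; a pose out of reach is approached as far as the arm can. A call with a number of a shift or a turn outside -1 to 1 is refused whole. A call with a gripper value outside its range is refused whole. The fingers move at their own pace and stop on an object; the grip force is fixed at half the most. Time passes only in rows, so rows that repeat a pose let the fingers close. It gives the time, the measured TCP pose, the force, the opening and the grip force at its end, in the units of the state.
- arm.get_obs(): the state, without advancing time (a new reading comes with each control period).
- arm.camera(name): name is "side" or "top"; returns a dict with "pixels" (384x512x3 uint8, red, green, blue), "fx", "fy", "cx", "cy" (pixels), "pose" (4x4, takes a point from camera to world coordinates). Camera axes: x right, y down, z forward; pixel columns grow to the right and rows downward; lengths in m; the calibration is good to about 2 mm. A picture is of the moment at which its call begins. There is no depth.
- arm.hand_in(): hands the job in; it is judged then, once.
Trained networks look in a picture, given as the dict that the camera call returned (one of the last four; its "shot" number tells which), for a name from the list of things; names that differ only in an ending like _2 or _b are one class to them, and where a whole thing is asked for, a point or a joint stands for the part that bears it (a point fixed in the world has none). Each returns a list of dicts, best first, with "score" (0 to 1); they miss things now and then, are a little off and sometimes report something else, mostly with a low value. They report only what shows in the picture. A call takes as long as a camera call.
- arm.search_frame(picture, target): "box" ([centre column, centre row, width, height] in pixels, round what is visible of it).
- arm.landmark_of(picture, target): "location" ([column, row] in pixels: a listed point, or the origin of a listed thing).
The state is a dict: "t": time; "q": joint angles; "joint_vel": joint speeds; "effort": joint torques, N m; "ee_pos": TCP position; "tcp_rot": TCP orientation; "force": force on the tool from outside, world axes, zero at the start; "torque": the same for the moment, N m; "opening": finger opening in m; "finger_force": force on a finger pad.
Only numpy, scipy, OpenCV 4.12 (cv2) and the standard library are available. Lean on these libraries where they do the work, as an engineer would, in place of code of your own. Each camera call takes 0.05 s, during which the arm holds its last target. There are 200 camera calls.

## Working session

There is one attempt and no reset: what is moved stays moved. The work goes in short steps, Python scripts to look and compute and a shell command to move; the robot and the scene stay as the last step left them, time stands still between calls to the robot, and variables do not carry over. Pictures are saved under pics/ and viewed, at most 10 in all, crops included, and the job is handed in when it is done.

```bash
mkdir -p pics
cat > h.py <<'E'
import numpy as np, cv2
from rig import arm
from scipy.spatial.transform import Rotation as R
def ray(c,px):
    d=np.array([(px[0]-c["cx"])/c["fx"],(px[1]-c["cy"])/c["fy"],1.])
    P=np.array(c["pose"]); return P[:3,3],P[:3,:3]@d
def at_z(c,px,z):
    o,d=ray(c,px); return o+d*(z-o[2])/d[2]
def tri(c1,p1,c2,p2):
    o1,d1=ray(c1,p1);o2,d2=ray(c2,p2)
    s=np.linalg.lstsq(np.c_[d1,-d2],o2-o1,rcond=None)[0]
    a=o1+s[0]*d1;b=o2+s[1]*d2
    return (a+b)/2,np.linalg.norm(a-b)
def proj(c,p):
    P=np.array(c["pose"]);q=P[:3,:3].T@(np.array(p)-P[:3,3])
    return np.array([c["fx"]*q[0]/q[2]+c["cx"],c["fy"]*q[1]/q[2]+c["cy"]])
def save(c,n): cv2.imwrite("pics/"+n,c["pixels"][:,:,::-1])
E
python3 - <<'E'
from h import *
np.set_printoptions(precision=4,suppress=True)
t=arm.camera("top");s=arm.camera("side")
save(t,"t0.png");save(s,"s0.png")
o=arm.get_obs();print(o["ee_pos"],o["tcp_rot"],o["t"],arm.hold_point_z)
for n in ["dock","peg_box","drawer_knob","latch_grip","latch_bar","wax_pot","stain_dropper","little_can","loose_peg","wall_tap"]:
    a=arm.landmark_of(t,n);b=arm.landmark_of(s,n)
    f=lambda L:[(np.round(x["location"],1).tolist(),round(x["score"],2)) for x in L[:2]]
    print(n,f(a),f(b),*(tri(t,a[0]["location"],s,b[0]["location"]) if a and b else ()))
E
```

```text
[0.2349 0.5514 0.2305] [-0.6283 -3.0776  0.0025] 0.1 -0.0187
dock [] [([273.0, 247.4], 0.94)]
peg_box [([297.1, 207.7], 0.59)] [([270.8, 240.8], 0.7)] [ 0.5403 -0.3148  0.007 ] 0.005318380589786619
drawer_knob [([287.4, 239.0], 0.94)] [([234.0, 237.1], 0.91)] [ 0.4493 -0.2852  0.0348] 0.013794374738049677
latch_grip [([338.9, 202.4], 0.44)] [([312.9, 214.3], 0.56)] [ 0.5538 -0.4287  0.1172] 0.0007784793850543028
latch_bar [([314.4, 219.0], 0.59)] [([278.0, 214.6], 0.69), ([314.1, 218.0], 0.63)] [ 0.5109 -0.3619  0.102 ] 0.012854806073044638
wax_pot [([359.5, 200.2], 0.9)] [([353.7, 283.4], 0.73)] [ 0.5692 -0.5243  0.0013] 0.010950607479326442
stain_dropper [([263.3, 168.1], 0.4)] [([284.1, 210.0], 0.53)] [ 0.6705 -0.2063  0.0029] 0.006504634795885613
little_can [([154.7, 175.2], 0.86)] [([210.0, 173.1], 0.95)] [0.6482 0.1494 0.0054] 0.010615722695216583
loose_peg [([193.0, 176.9], 0.62)] [([232.8, 182.4], 0.43), ([272.8, 242.5], 0.2)] [0.6466 0.019  0.0147] 0.0036256855208086124
wall_tap [] []
```

Run:
```python
import cv2
t=cv2.imread("pics/t0.png");s=cv2.imread("pics/s0.png")
cv2.imwrite("pics/t0c.png",cv2.resize(t[140:280,180:390],None,fx=3.8,fy=3.8))
cv2.imwrite("pics/s0c.png",cv2.resize(s[160:310,190:390],None,fx=4,fy=4))
```

```text
(no output)
```

View pics/t0c.png

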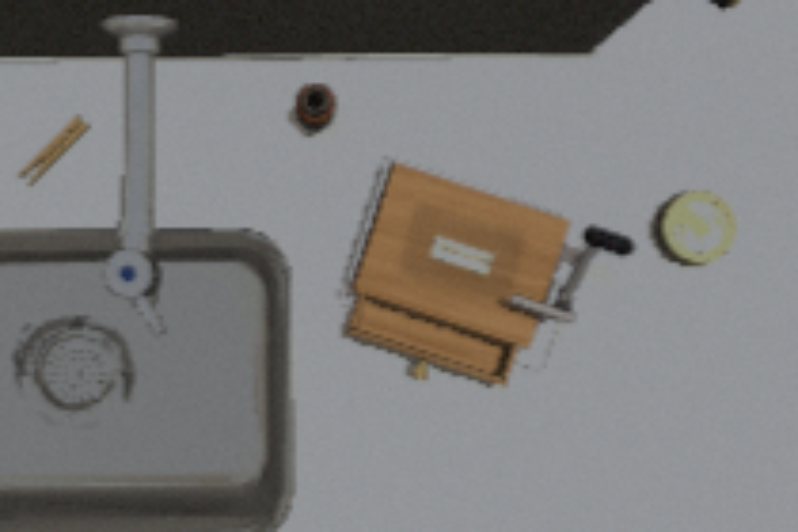

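View pics/s0c.png

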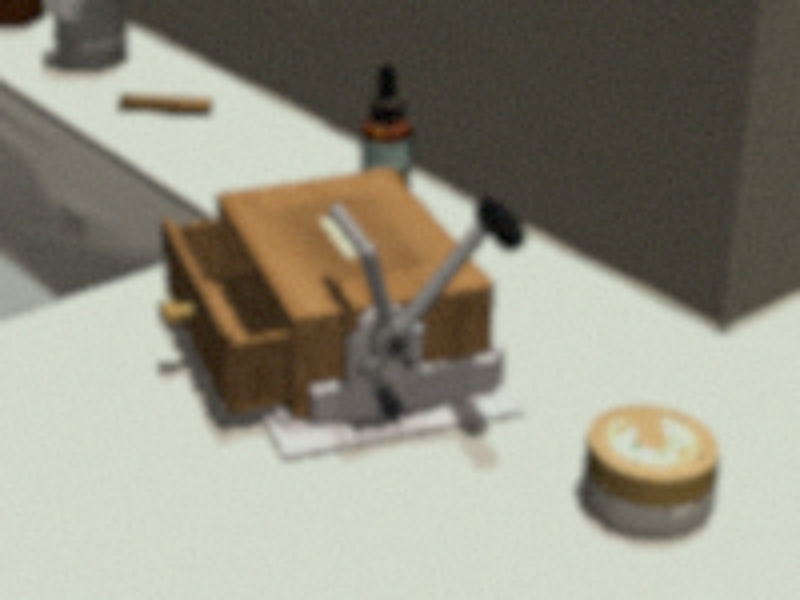

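View pics/t0.png

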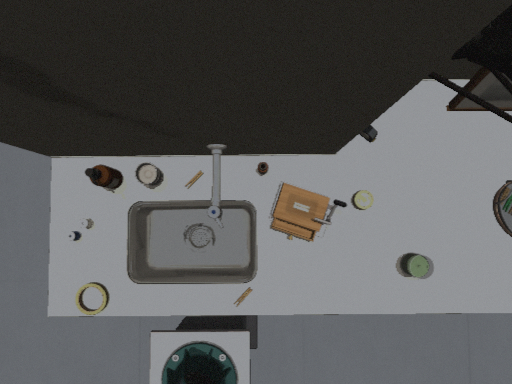

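View pics/s0.png

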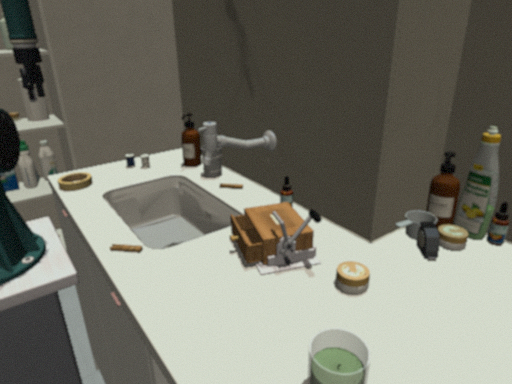

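The top crop shows the box yawed about -18°, with the drawer out, the knob at crop (418,370) and the grip at (608,240). The tap is left of the box and the dropper bottle is behind it. In the side view the lever leans back and is clear of the pot. The networks agree with both pictures.

```bash
cat >> h.py <<'E'
def rows(targets,yaw=None):
    """print shift/turn units from the current pose to each world TCP target; tool x at world yaw, pointing down"""
    o=arm.get_obs();p=np.array(o["ee_pos"]);Q=R.from_rotvec(o["tcp_rot"]);M=Q.as_matrix()
    print("now",p.round(4),"toolx yaw",np.degrees(np.arctan2(M[1,0],M[0,0])).round(1),"F",np.round(o["force"],1),"t",o["t"],"q",np.round(o["q"],2))
    tr=np.zeros(3)
    if yaw is not None:
        c,s=np.cos(yaw),np.sin(yaw);W=np.array([[c,s,0],[s,-c,0],[0,0,-1]]);tr=R.from_matrix(M.T@W).as_rotvec()/1.5
    for t in targets: print(np.round(t,3),(M.T@(np.array(t)-p)/.2).round(3).tolist(),tr.round(3).tolist())
E
python3 - <<'E'
from h import *
np.set_printoptions(precision=4,suppress=True)
t=arm.camera("top");s=arm.camera("side")
cr=np.array([[392,163],[568,220],[530,345],[357,290]])/3.8+[180-.4,140-.4]
P=np.array([at_z(t,p,.066) for p in cr]);print(P);c=P.mean(0)
ys=[(P[0]-P[3]),(P[1]-P[2]),-(np.r_[-(P[1]-P[0])[1],(P[1]-P[0])[0],0])*-1]
print("centre",c,"yaws",[np.degrees(np.arctan2(v[1],v[0])) for v in ys])
K=[];
for n in ["drawer_knob","latch_grip","peg_box","wall_tap"]:
    a=arm.landmark_of(t,n);b=arm.landmark_of(s,n)
    if a and b: print(n,tri(t,a[0]["location"],s,b[0]["location"]),[x["score"] for x in (a[0],b[0])])
print("knob z", at_z(t,np.array([418,372])/3.8+[179.6,139.6],.035))
print("grip", at_z(t,np.array([608,241])/3.8+[179.6,139.6],.118))
print("tap tip z.2", at_z(t,np.array([130,295])/3.8+[179.6,139.6],.2))
rows([[.30,.40,.30],[.40,.20,.30]],np.radians(-18-180))
rows([],None)
E
```

```text
[[ 0.6194 -0.2673  0.066 ]
 [ 0.5715 -0.4097  0.066 ]
 [ 0.4706 -0.3769  0.066 ]
 [ 0.5162 -0.2375  0.066 ]]
centre [ 0.5444 -0.3229  0.066 ] yaws [np.float64(-16.07332803036919), np.float64(-17.984756077771785), np.float64(-18.56810320827017)]
drawer_knob (array([ 0.4453, -0.2875,  0.0397]), np.float64(0.0061376540386566016)) [0.87, 0.69]
latch_grip (array([ 0.5579, -0.4321,  0.1166]), np.float64(0.00236054943823885)) [0.56, 0.76]
peg_box (array([ 0.5393, -0.3215,  0.0037]), np.float64(0.00465414730885599)) [0.7, 0.72]
knob z [ 0.4481 -0.2885  0.035 ]
grip [ 0.5522 -0.4309  0.118 ]
tap tip z.2 [ 0.5133 -0.0691  0.2   ]
now [0.2352 0.552  0.2313] toolx yaw 156.9 F [-0.3  0.1 -0.2] t 1.6 q [ 1.05  0.36  1.51  0.    1.27 -0.12]
[0.3 0.4 0.3] [-0.596, -0.572, -0.344] [-0.0, -0.0, -0.059]
[0.4 0.2 0.3] [-1.448, -1.296, -0.344] [-0.0, -0.0, -0.059]
now [0.2352 0.552  0.2313] toolx yaw 156.9 F [-0.3  0.1 -0.2] t 1.6 q [ 1.05  0.36  1.51  0.    1.27 -0.12]
```

```bash
python3 -m jog '[[-0.3,-0.28,-0.34,0,0,-0.03,1],[-0.6,-0.57,-0.34,0,0,-0.059,1],[-0.8,-0.75,-0.34,0,0,-0.059,1],[-1,-0.91,-0.34,0,0,-0.059,1],[-1,-0.91,-0.34,0,0,-0.059,1]]'
python3 - <<'E'
from h import *
rows([[.38,.15,.30],[.41,-.0,.3],[.41,-.15,.30],[.4,-.272,.2]],np.radians(162))
E
```

```text
t: 2.22
ee_pos: [0.3486, 0.3038, 0.2998]
tcp_rot: [0.494, 3.102, 0.0]
force: [0.3, -0.2, -0.1]
opening: 0.0004
finger_force: 0.0
now [0.3486 0.3038 0.2998] toolx yaw 161.9 F [ 0.3 -0.2 -0.1] t 2.225 q [ 0.57  0.09  1.69 -0.    1.35 -0.69]
[0.38 0.15 0.3 ] [-0.388, -0.682, -0.001] [0.0, 0.001, -0.001]
[ 0.41 -0.    0.3 ] [-0.764, -1.349, -0.001] [0.0, 0.001, -0.001]
[ 0.41 -0.15  0.3 ] [-0.996, -2.062, -0.0] [0.0, 0.001, -0.001]
[ 0.4   -0.272  0.2  ] [-1.138, -2.657, 0.5] [0.0, 0.001, -0.001]
```

```bash
python3 -m jog '[[-0.14,-0.25,0,0,0,0,1],[-0.28,-0.5,0,0,0,0,1],[-0.42,-0.75,0,0,0,0,1],[-0.56,-1,0,0,0,0,1],[-0.56,-1,0,0,0,0,1]]' | head -2
python3 -m jog '[[-0.11,-0.25,0,0,0,0,1],[-0.22,-0.5,0,0,0,0,1],[-0.33,-0.75,0,0,0,0,1],[-0.43,-1,0,0,0,0,1],[-0.43,-1,0,0,0,0,1]]' | head -2
python3 -m jog '[[-0.04,-0.22,0.1,0,0,0,1],[-0.08,-0.44,0.3,0,0,0,1],[-0.15,-0.66,0.5,0,0,0,1],[-0.15,-0.66,0.5,0,0,0,1]]'
python3 - <<'E'
from h import *
t=arm.camera("top");s=arm.camera("side")
for n in ["drawer_knob","peg_box"]:
    for k in range(2):
        a=arm.landmark_of(t,n);b=arm.landmark_of(s,n)
        if a and b: print(n,tri(t,a[0]["location"],s,b[0]["location"]),[x["score"] for x in (a[0],b[0])])
k=np.array([.448,-.2885]);u=np.array([np.cos(np.radians(-18)),np.sin(np.radians(-18))])
rows([[*(k-u*.05),.025],[*(k-u*.01),.025],[*(k+u*.03),.025]],np.radians(162))
E
```

```text
t: 2.85
ee_pos: [0.3934, 0.0778, 0.2996]
t: 3.48
ee_pos: [0.4133, -0.1378, 0.2994]
t: 3.98
ee_pos: [0.3995, -0.2698, 0.1965]
tcp_rot: [-0.493, -3.098, -0.005]
force: [-0.1, 0.4, 0.4]
opening: 0.0001
finger_force: 0.0
drawer_knob (array([ 0.44230493, -0.28696001,  0.04054487]), np.float64(0.007031902503467582)) [0.69, 0.78]
drawer_knob (array([ 0.44230493, -0.28696001,  0.04054487]), np.float64(0.007031902503467582)) [0.69, 0.78]
peg_box (array([ 0.54088484, -0.31660449,  0.00439117]), np.float64(0.007983550649174906)) [0.58, 0.73]
peg_box (array([ 0.54088484, -0.31660449,  0.00439117]), np.float64(0.007983550649174906)) [0.58, 0.73]
now [ 0.4006 -0.2699  0.2   ] toolx yaw 162.0 F [-0.1  0.3  0.4] t 4.475 q [-0.74  0.22  1.8  -0.    1.12 -1.99]
[ 0.4   -0.273  0.025] [-0.003, -0.015, 0.875] [-0.0, 0.001, 0.0]
[ 0.438 -0.285  0.025] [-0.203, -0.015, 0.875] [-0.0, 0.001, 0.0]
[ 0.477 -0.298  0.025] [-0.403, -0.015, 0.875] [-0.0, 0.001, 0.0]
```

```bash
python3 -m jog '[[0.02,-0.015,0.3,0,0,0,1],[0.02,-0.015,0.6,0,0,0,1],[0.02,-0.015,0.875,0,0,0,1],[0,-0.015,0.875,0,0,0,1],[0,-0.015,0.875,0,0,0,1]]'
python3 -m jog '[[-0.05,0,0,0,0,0,1],[-0.1,0,0,0,0,0,1],[-0.15,0,0,0,0,0,1],[-0.2,0,0,0,0,0,1],[-0.2,0,0,0,0,0,1]]'
python3 - <<'E'
from h import *
t=arm.camera("top");s=arm.camera("side");save(t,"t1.png");save(s,"s1.png")
T=cv2.imread("pics/t1.png");S=cv2.imread("pics/s1.png")
cv2.imwrite("pics/c1.png",np.hstack([cv2.resize(T[170:270,240:340],(400,400)),cv2.resize(S[190:290,210:310],(400,400))]))
rows([])
E
```

```text
t: 5.1
ee_pos: [0.4007, -0.2742, 0.0258]
tcp_rot: [0.491, 3.101, -0.002]
force: [0.0, 0.6, 1.3]
opening: -0.0001
finger_force: 0.0
t: 5.72
ee_pos: [0.4384, -0.2861, 0.0244]
tcp_rot: [0.491, 3.102, -0.001]
force: [-0.4, 0.1, 0.8]
opening: 0.0001
finger_force: 0.0
now [ 0.4371 -0.2853  0.0241] toolx yaw 162.0 F [ 0.1 -0.   0.3] t 5.825 q [-0.71  0.53  1.87 -0.    0.74 -1.97]
```

View pics/c1.png

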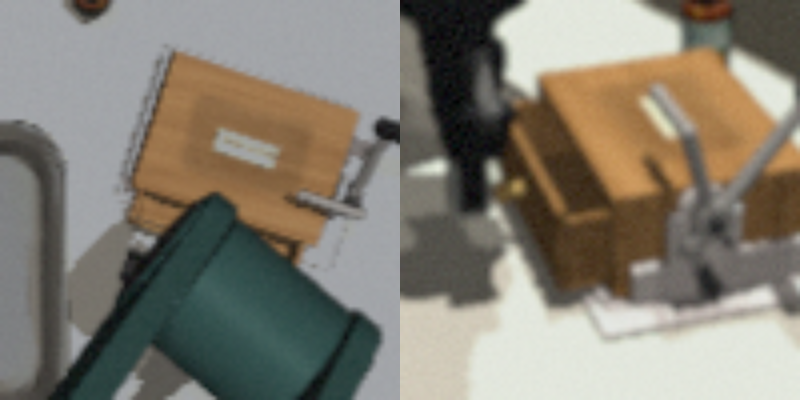

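The finger (side crop 475,190) stands just in front of the knob (515,188) at the same height. Next I push slowly.

```bash
for i in 1; do python3 -m jog '[[-0.02,0,0,0,0,0,1],[-0.04,0,0,0,0,0,1],[-0.06,0,0,0,0,0,1],[-0.08,0,0,0,0,0,1],[-0.1,0,0,0,0,0,1]]'; done | grep -E "ee_pos|force"
python3 -m jog '[[-0.01,0,0,0,0,0,1],[-0.02,0,0,0,0,0,1],[-0.03,0,0,0,0,0,1],[-0.04,0,0,0,0,0,1],[-0.04,0,0,0,0,0,1]]' | grep -E "ee_pos|force"
```

```text
ee_pos: [0.4566, -0.2918, 0.0243]
force: [-0.8, -1.2, -0.4]
finger_force: 0.3
ee_pos: [0.4642, -0.2943, 0.0244]
force: [0.2, 0.1, -0.1]
finger_force: 0.0
```

```bash
python3 -m jog '[[-0.01,0,0,0,0,0,1],[-0.02,0,0,0,0,0,1],[-0.02,0,0,0,0,0,1]]' | grep -E "ee_pos|force"
python3 -m jog '[[-0.01,0,0,0,0,0,1],[-0.01,0,0,0,0,0,1]]' | grep -E "ee_pos|force"
python3 - <<'E'
from h import *
S=arm.camera("side");save(S,"s2.png");rows([])
cv2.imwrite("pics/c2.png",cv2.resize(cv2.imread("pics/s2.png")[200:290,220:330],None,fx=6,fy=6,interpolation=cv2.INTER_CUBIC))
E
```

```text
ee_pos: [0.4672, -0.2951, 0.0242]
force: [-3.6, -0.7, 1.7]
finger_force: 1.4
ee_pos: [0.4682, -0.2952, 0.0241]
force: [-6.1, 1.2, 3.7]
finger_force: 3.0
now [ 0.4682 -0.2952  0.0241] toolx yaw 162.0 F [-6.7  1.3  3. ] t 7.75 q [-0.69  0.56  1.8  -0.    0.78 -1.94]
```

View pics/c2.png

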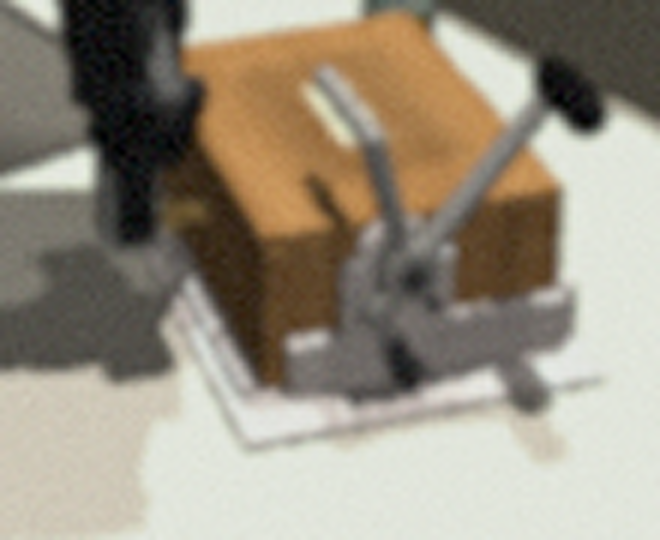

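The drawer face is flush with the box front (around 190–265, 250), and the force rose at the stop, so it is shut. I back off and go round behind the grip.

```bash
python3 -m jog '[[0.1,0,0,0,0,0,1],[0.2,0,0,0,0,0,1],[0.2,0,-0.3,0,0,0,1],[0.2,0,-0.6,0,0,0,1],[0.2,0,-0.9,0,0,0,1]]'| grep -E "ee_pos|force"
python3 -m jog '[[0,0,-0.25,0,0,0,1],[0,0,-0.25,0,0,0,1]]'| grep -E "ee_pos|force"
python3 - <<'E'
from h import *
t=arm.camera("top");s=arm.camera("side")
for n in ["latch_grip","drawer_knob","peg_box"]:
    a=arm.landmark_of(t,n);b=arm.landmark_of(s,n)
    if a and b: print(n,tri(t,a[0]["location"],s,b[0]["location"]),[x["score"] for x in (a[0],b[0])])
g=np.array([.555,-.4305]);u=np.array([np.cos(np.radians(-18)),np.sin(np.radians(-18))])
rows([[*(g+u*.045),.22],[*(g+u*.045),.105],[*(g-u*.04),.105]],np.radians(162))
E
```

```text
ee_pos: [0.4323, -0.284, 0.2065]
force: [0.9, -1.8, -0.9]
finger_force: 0.0
ee_pos: [0.4348, -0.286, 0.2592]
force: [-0.9, 0.7, -1.0]
finger_force: 0.0
latch_grip (array([ 0.54497349, -0.38400436,  0.09769398]), np.float64(0.07172635198577382)) [0.58, 0.83]
peg_box (array([ 0.54448342, -0.31559081,  0.00126438]), np.float64(0.012901702726931788)) [0.94, 0.6]
now [ 0.4311 -0.2832  0.253 ] toolx yaw 162.0 F [-0.5  0.1  0.1] t 9.025 q [-0.72  0.22  1.66 -0.    1.27 -1.97]
[ 0.598 -0.444  0.22 ] [-1.042, -0.509, 0.162] [0.001, -0.002, -0.0]
[ 0.598 -0.444  0.105] [-1.044, -0.509, 0.737] [0.001, -0.002, -0.0]
[ 0.517 -0.418  0.105] [-0.619, -0.51, 0.738] [0.001, -0.002, -0.0]
```

```bash
python3 -m jog '[[-0.25,-0.12,0,0,0,0,1],[-0.5,-0.25,0,0,0,0,1],[-0.75,-0.38,0,0,0,0,1],[-1,-0.51,0.1,0,0,0,1],[-1,-0.51,0.16,0,0,0,1]]'| grep -E "ee_pos|force"
python3 -m jog '[[-0.05,0,0,0,0,0,1],[-0.05,0,0.2,0,0,0,1],[-0.05,0,0.4,0,0,0,1],[-0.05,0,0.57,0,0,0,1],[-0.05,0,0.57,0,0,0,1]]'| grep -E "ee_pos|force"
python3 - <<'E'
from h import *
t=arm.camera("top");s=arm.camera("side");save(t,"t3.png");save(s,"s3.png")
b=arm.landmark_of(s,"latch_grip");print(b[:1],proj(s,[.555,-.4305,.115]))
T=cv2.imread("pics/t3.png");S=cv2.imread("pics/s3.png")
cv2.imwrite("pics/c3.png",np.hstack([cv2.resize(T[160:260,270:370],(400,400)),cv2.resize(S[170:270,250:350],(400,400))]))
rows([])
E
```

```text
ee_pos: [0.5918, -0.4448, 0.2183]
force: [0.0, -0.2, -0.5]
finger_force: 0.0
ee_pos: [0.5979, -0.4432, 0.1063]
force: [0.4, -0.1, 0.6]
finger_force: 0.0
[{'location': [314.6, 216.2], 'score': 0.73}] [314.12773506 215.4253611 ]
now [ 0.6009 -0.4462  0.111 ] toolx yaw 162.0 F [-0.5  0.5  1.4] t 10.425 q [-0.73  0.67  1.27 -0.    1.2  -1.99]
```

View pics/c3.png

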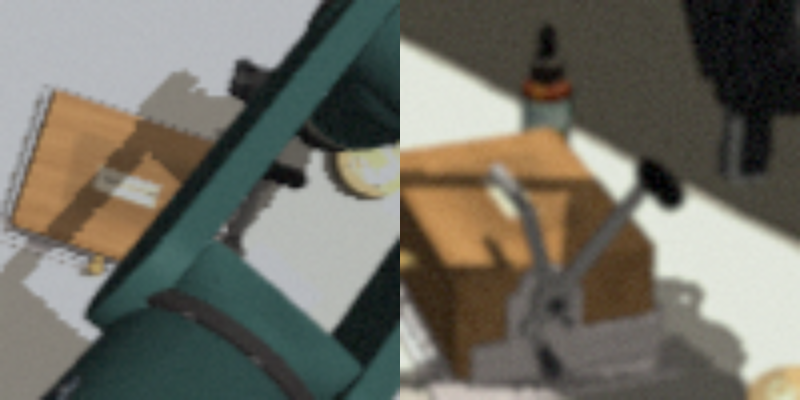

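The finger tip (crop 738,175) stands behind the grip (662,185) at its height. I push forwards.

```bash
python3 -m jog '[[0.05,0,0,0,0,0,1],[0.1,0,0,0,0,0,1],[0.14,0,0,0,0,0,1],[0.18,0,0,0,0,0,1],[0.22,0,0,0,0,0,1]]'| grep -E "ee_pos|force"
python3 -m jog '[[0.03,0,0,0,0,0,1],[0.06,0,0,0,0,0,1],[0.09,0,0,0,0,0,1],[0.12,0,0,0,0,0,1]]'| grep -E "ee_pos|force"
python3 - <<'E'
from h import *
s=arm.camera("side");save(s,"s4.png")
S=cv2.imread("pics/s4.png")
cv2.imwrite("pics/c4.png",cv2.resize(S[170:270,240:340],(500,500)))
rows([])
E
```

```text
ee_pos: [0.562, -0.4345, 0.1114]
force: [7.8, -2.1, 6.0]
finger_force: 4.4
ee_pos: [0.5367, -0.4258, 0.1099]
force: [3.3, -1.8, 2.4]
finger_force: 1.8
now [ 0.5353 -0.4251  0.1094] toolx yaw 162.0 F [ 1.8 -0.3  1.7] t 11.6 q [-0.77  0.59  1.44  0.    1.11 -2.03]
```

View pics/c4.png

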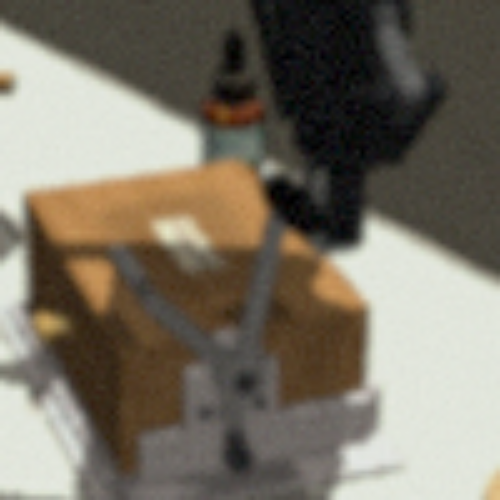

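The lever is moving and nearly upright, with the finger squarely behind the grip at (335,225) and the bar swinging down clear. I continue past centre, then lift away.

```bash
python3 -m jog '[[0.03,0,0,0,0,0,1],[0.06,0,0,0,0,0,1],[0.09,0,0,0,0,0,1],[0.11,0,0,0,0,0,1],[0.11,0,0,0,0,0,1]]'| grep -E "ee_pos|force"
python3 - <<'E'
from h import *
s=arm.camera("side")
b=arm.landmark_of(s,"latch_grip");print(b[:2])
print("up",proj(s,[.506,-.4145,.134]),"latched",proj(s,[.457,-.3985,.115]));rows([])
E
```

```text
ee_pos: [0.5135, -0.4174, 0.108]
force: [-0.4, -0.0, 0.9]
finger_force: 0.0
[{'location': [263.2, 220.6], 'score': 0.73}]
up [290.04468138 210.717748  ] latched [264.63364981 223.73353541]
now [ 0.5142 -0.4178  0.1083] toolx yaw 162.0 F [ 0.2 -0.2  0.6] t 12.325 q [-0.79  0.57  1.49 -0.    1.09 -2.04]
```

Snapped over. I retreat slightly back and up, then check.

```bash
python3 -m jog '[[-0.08,0,0,0,0,0,1],[-0.08,0,-0.2,0,0,0,1],[-0.08,0,-0.5,0,0,0,1],[-0.08,0,-0.75,0,0,0,1],[-0.08,0,-0.75,0,0,0,1]]'| grep -E "ee_pos|force"
python3 - <<'E'
from h import *
t=arm.camera("top");s=arm.camera("side");save(s,"s5.png")
for n in ["wax_pot","stain_dropper","little_can","loose_peg","latch_bar"]:
    a=arm.landmark_of(t,n);b=arm.landmark_of(s,n)
    print(n,[x["location"] for x in a[:1]+b[:1]])
cv2.imwrite("pics/c5.png",cv2.resize(cv2.imread("pics/s5.png")[180:300,220:380],None,fx=4.5,fy=4.5));rows([])
E
```

```text
ee_pos: [0.533, -0.4253, 0.2643]
force: [-0.5, -0.6, -0.3]
finger_force: 0.0
wax_pot [[350.1, 285.5]]
stain_dropper [[261.8, 167.3], [286.1, 210.2]]
little_can [[156.4, 172.2], [287.5, 213.6]]
loose_peg [[192.9, 176.5], [232.8, 181.1]]
latch_bar [[303.3, 227.2], [257.7, 240.4]]
now [ 0.5293 -0.4226  0.2579] toolx yaw 162.0 F [-0.3  0.   0.7] t 13.55 q [-0.78  0.45  1.29 -0.    1.4  -2.03]
```

View pics/c5.png

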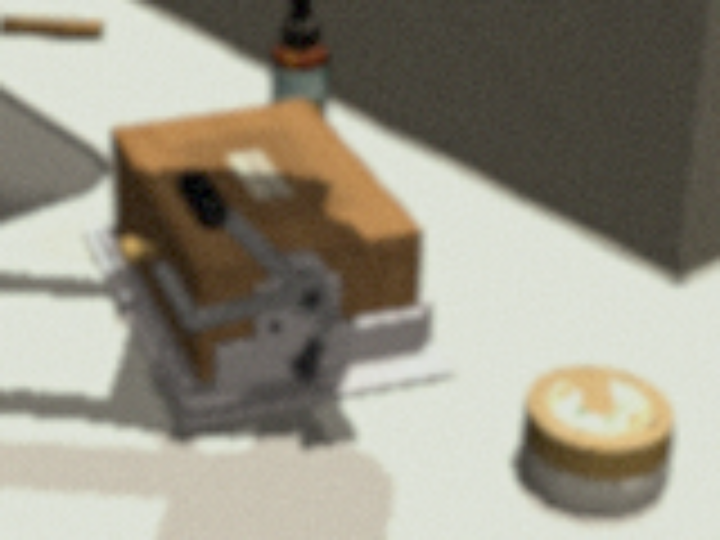

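The lever is latched: the grip leans forward (205,198) and the bar stands in front of the shut drawer (175,295). The neighbouring objects are unmoved and the arm is clear.

```bash
python3 -c "
from rig import arm
print(arm.hand_in())"
```

```text
the job is handed in; nothing more can be done
None
```

The drawer is fully shut and the latch has snapped across in front of it; the things around the box look unmoved, and I handed the job in at about 13.6 s with the arm clear of everything.

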